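Turn the mister to face the tray

ROBOT

A 6-joint arm with a two-finger parallel gripper is mounted at the origin on the work surface. World frame = base frame: x ahead of the robot, y to its left, z up, the work surface at z = 0. Lengths are in m, angles in rad, forces in N, time in s.
With the tool pointing down it reaches from about 0.25 to 0.8 m from the base axis. Payload 8.5 kg.
Tool frame: the origin (TCP) lies at the very end of the fingers, on their centre line; the grasp point (between the pads) lies 19 mm behind it (arm.tcp_to_grasp is the z of the grasp point in the tool frame, in m); z points along the fingers, y is the line along which they close (so a half turn about z gives the same grasp; the last joint's range is limited). The gripper opens to 85 mm and grips with 20 to 120 N. Pads are 22 mm wide; open, the fingers measure 114 mm over their backs; the gripper's body (76 mm by 85 mm) begins 54 mm behind the grasp point. The pads swing forward as they close: fully open they stand 13 mm farther back than shut.
Start: joints at [-1.328, 0.238, -0.013, 1.319, 0, 1.571], TCP at [0.126, -0.51, 0.231] pointing down, gripper open.
Joint ranges: [-2.66, 2.66], [-1.03, 1.9], [-1.14, 1.46], [-1.82, 2.27], [-1.45, 1.34], [-3.14, 3.14]. Speed limits (rad/s): [2.22, 2.22, 2.79, 3.14, 3.14, 3.14].

INTERFACE

Orientations are given as a 3x3 rotation matrix whose columns are the frame's x, y, z axes.
In Python, from cell import arm gives the robot as it stands.
- The arm moves only by the tool apply_moves, never from a script. Its argument "targets" is a list of rows, each a list of 4 numbers: the shift along the tool's x, y, z in m, then the turn about the tool's z in rad. In form: [[dx, dy, dz, spin], ...]. A call has 1 to 12 rows; each row is the pose to reach, as a shift and turn from the pose commanded when the call began, along the tool's axes at that moment; what a row does not reach only later rows make up. A row lasts 1/10 s, in which the tool goes at most 50 mm and 8.59 degrees, less where a joint would pass 70% of its speed; a pose out of reach is approached as far as the arm can. A call with a gripper value outside its range is refused whole. "claw" is the opening, from -1 (shut) to 1 (fully open), set as the call begins (left out, the last holds). The fingers move at their own pace and stop on an object; "newtons" is the grip in N (left out, the last holds). Time passes only in rows, so rows that repeat a pose let the fingers close. It gives the time, the measured TCP pose, the force, the opening and the grip force at its end, in the units of the state.
- arm.get_obs(): the state, without advancing time (a new reading comes with each control period).
- arm.snapshot(name): name is "side" or "top" or "wrist"; returns a dict with "pixels" (400x640x3 uint8, blue, green, red), "mtx" (3x3 intrinsics, pixels), "camera_from_world" (4x4, takes a point from world to camera coordinates). Camera axes: x right, y up, looking along -z (the intrinsics and any distortion apply to the point x, -y, -z); pixel columns grow to the right and rows downward; lengths in m; the calibration is good to about 2 mm. A picture is of the moment at which its call begins. There is no depth.
- arm.job_done(): hands the job in; it is judged then, once.
The state is a dict: "time": time; "joint_positions": joint angles; "qvel": joint speeds; "effort": joint torques, N m; "eef_pos": TCP position; "ee_rot": TCP orientation; "wrist_force": force on the tool from outside, world axes, zero at the start; "moment": the same for the moment, N m; "gripper_width": finger opening in m; "grasp_force": force on a finger pad.
Only numpy, scipy, OpenCV 4.12 (cv2) and the standard library are available. Lean on these libraries where they do the work, as an engineer would, in place of code of your own. Each camera call takes 0.05 s, during which the arm holds its last target. There are 200 camera calls.

TASK

Lift the mister bottle (the one with a beak-shaped nozzle) out of the bottle rack and stand it upright on the open counter, letting go of it there to change your grip. Then take it again and stand it between the two cheeks of the misting stand, centred on the round seat, with its nozzle facing the notch towards the tray. Do not drop or topple it, and do not shift any of the other things on the counter or in the rack.

Things in the scene. Friction and masses are not known exactly. Their poses are not given: they have to be found in the camera images.
- mister_mid (a point): Centre of the mister, on its axis, 70 mm above its underside. Upright white bottle, 60 mm in diameter and straight up to 110 mm, then a white neck (36 mm) and black pump head (32 mm); 142 mm tall, about 0.25 kg. z is up; a black beak 14 mm wide sticks out of the head along +x. Starts in the middle of one of the rack's bays, beak roughly along the rack's +y (facing a plate).
- mister_nozzle (a point): Tip of the mister's beak: 27 mm from the bottle's axis (so within the 30 mm radius of the body), 133 mm above the underside.
- rack_mid (a point): Middle of the floor of a fixed steel rack, 6 mm above the counter. Four plates 4 mm thick, 100 mm long along x, tops 140 mm above the counter, make three bays 70 mm wide, 74 mm apart along y (one at this point), open above and at both x ends. Outside 100 x 226 mm. Fingers round a bottle fit in only with one at each open end (closing along x, within about 20 degrees).
- stand_seat (a point): Centre of the round seat of the fixed steel stand, on its base, 8 mm above the counter. +x points to the notch and tray. Base from x -60 to +77 mm, 78 mm wide. Two cheeks 4 mm thick, 90 mm long along x, tops 140 mm above the counter, 70 mm gap between them, open above and at both x ends. Fingers round a bottle fit in only with one at each open end (closing along x, within about 20 degrees).
- stand_notch (a point): The mark: a notch 16 mm wide in the front edge of the stand's base, with a short dark line leading to it; 70 mm from the seat along the stand's +x.
- tray_mid (a point): Middle of the fixed shallow steel tray of cucumber slices, 12 mm above the counter, 240 mm (along x) x 180 mm x 25 mm high, in front of the stand with the same x direction.
- flatcap_mid (a point): Centre (70 mm up) of another bottle in the rack, same white body, 60 mm in diameter, with a plain flat black cap; 134 mm tall. Leave alone.
- conecap_mid (a point): Centre (70 mm up) of another bottle in the rack, same white body, 60 mm in diameter, with a cone-shaped black tip; 140 mm tall. Leave alone.
- mill_mid (a point): Centre (95 mm up) of a dark wooden pepper mill, 54 mm in diameter, 190 mm tall, standing loose. Leave alone.
- jar_mid (a point): Centre (35 mm up) of a jar, 66 mm in diameter, 70 mm tall, loose. Leave alone.
- bowl_mid (a point): Centre (22 mm up) of a white bowl, 100 mm in diameter, 45 mm high, loose. Leave alone.
- can_mid (a point): Centre (55 mm up) of a can, 74 mm in diameter, 110 mm tall, loose, behind the rack. Leave alone.
- cup_mid (a point): Centre (27 mm up) of a small steel cup, 60 mm in diameter, 55 mm tall, loose. Leave alone.
- spatula_grip (a point): Handle of a flat spatula, 240 mm long, lying close in front of the robot, across it. Leave alone.
There are look-alikes about, which are no part of the job. Leave any pink or yellow look-alike of the part that bears stand_seat alone.

How it is judged:
By the outcome, as a careful person would: the job done as asked, in the order asked, and still so for the second after the job is handed in, with the robot touching nothing.
It also fails if it takes over 62 s, if anything falls off the work surface, if the arm or the gripper's body presses on something with over 40 N, if the wrist force passes 120 N, or if a joint passes its speed limit or range.

## Working session

There is one attempt and no reset: what is moved stays moved. The work goes in short steps, Python scripts to look and compute and a tool call to move; the robot and the scene stay as the last step left them, time stands still between calls to the robot, and variables do not carry over. Pictures are saved under pics/ and viewed, at most 13 in all, crops included, and the job is handed in when it is done.

Besides the shell and the picture viewer there is one more tool, called after "Call:" as a command line: name --pt "numbers of a row" for each row, then --argument value for the rest. apply_moves: Moves the arm, as the interface text tells. Its arguments: {"type":"object","properties":{"targets":{"type":"array"},"claw":{"type":"number"},"newtons":{"type":"number"}},"required":["targets"]}

```bash
mkdir -p pics; ls; cat > h.py <<'E'
import numpy as np, cv2
from cell import arm
def snap(n,f=None):
    s=arm.snapshot(n)
    if f: cv2.imwrite('pics/'+f,s['pixels'])
    return s
def ray(s,u,v):
    T=np.array(s['camera_from_world']);K=np.array(s['mtx'])
    p=np.linalg.solve(K,[u,v,1.]);d=np.array([p[0],-p[1],-p[2]])
    R=T[:3,:3];return -R.T@T[:3,3],R.T@d
def onz(s,u,v,z):
    c,d=ray(s,u,v);return c+d*(z-c[2])/d[2]
def proj(s,P):
    T=np.array(s['camera_from_world']);q=T[:3,:3]@np.array(P)+T[:3,3]
    p=np.array(s['mtx'])@[q[0],-q[1],-q[2]];return p[:2]/p[2]
E
python3 - <<'E'
from h import *
np.set_printoptions(precision=4,suppress=True)
for n in ['top','side']:
    s=snap(n,n+'1.png');print({k:v for k,v in s.items() if k!='pixels'})
o=arm.get_obs();print(o['eef_pos'],o['ee_rot'],o['time'],arm.tcp_to_grasp)
E
```

```text
pics
{'mtx': array([[445.6715,   0.    , 326.0934],
       [  0.    , 445.6715, 204.0931],
       [  0.    ,   0.    ,   1.    ]]), 'camera_from_world': array([[ 0.0488, -0.9988, -0.0013, -0.04  ],
       [ 0.9738,  0.0473,  0.2225, -0.5309],
       [-0.2221, -0.0122,  0.9749, -1.2127],
       [ 0.    ,  0.    ,  0.    ,  1.    ]])}
{'mtx': array([[405.3603,   0.    , 326.0584],
       [  0.    , 405.3603, 199.4189],
       [  0.    ,   0.    ,   1.    ]]), 'camera_from_world': array([[-0.8903, -0.4553, -0.0133,  0.4399],
       [ 0.2453, -0.5039,  0.8282, -0.2543],
       [-0.3838,  0.734 ,  0.5603, -0.9118],
       [ 0.    ,  0.    ,  0.    ,  1.    ]])}
[ 0.1261 -0.5092  0.2308] [[ 0.9707  0.2404 -0.0003]
 [ 0.2404 -0.9707  0.0012]
 [ 0.     -0.0013 -1.    ]] 0.1 -0.0187
```

View pics/top1.png

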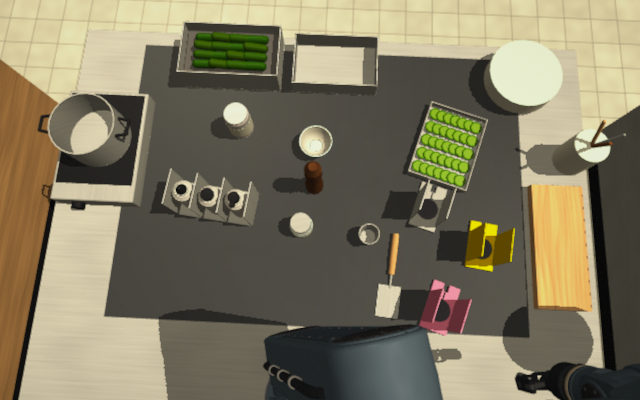

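View pics/side1.png

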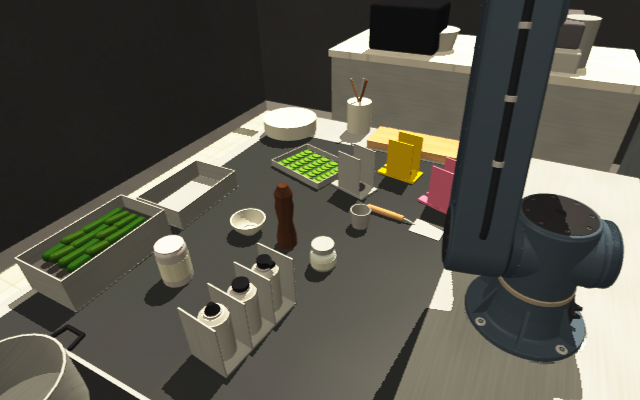

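Top view: the rack has bottles at (183,188), (209,195) and (236,199). The steel stand is at (430,207), next to the tray at (448,146). The yellow stand (488,247) and the pink one (445,307) are the look-alikes. I'll enlarge the rack and stand to identify the bottles.

```bash
python3 - <<'E'
from h import *
t=cv2.imread('pics/top1.png');s=cv2.imread('pics/side1.png')
a=cv2.resize(t[160:230,155:265],None,fx=3.6,fy=3.6,interpolation=cv2.INTER_CUBIC)
b=cv2.resize(s[240:375,175:305],(396,412),interpolation=cv2.INTER_CUBIC)
c=cv2.resize(t[170:240,400:465],None,fx=4,fy=4,interpolation=cv2.INTER_CUBIC)
o=np.zeros((580,800,3),np.uint8);o[:252,:396]=a;o[:412,400:796]=b;o[256:536,:260]=c
cv2.imwrite('pics/c1.png',o)
E
```

```text
(no output)
```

View pics/c1.png

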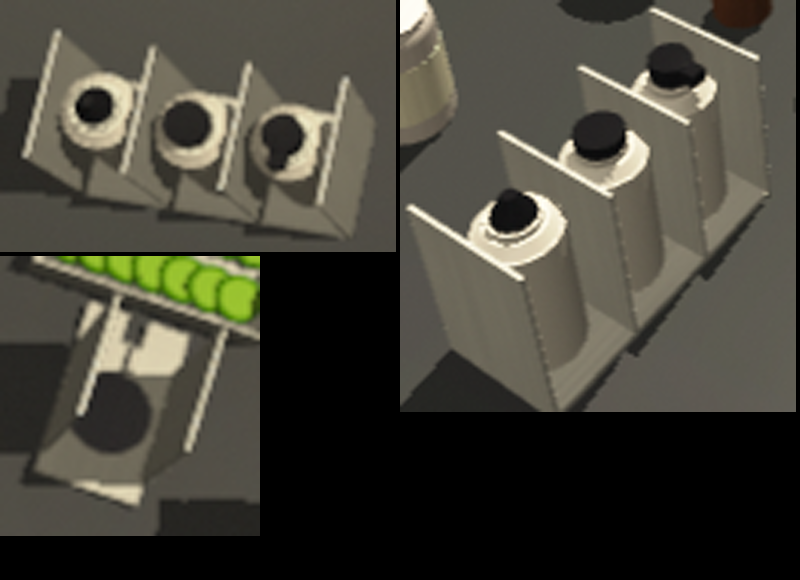

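Candidates in the top view: (183,188) has a cone tip, so conecap. (209,195) has a plain disc, so flatcap. (236,199) has a head with a beak in both enlarged views, so it is the mister. Its beak seems to point along the plates towards the robot (top crop, 283,132 → 278,165), not at a plate. I'll measure that, then check from close up.

```bash
python3 - <<'E'
from h import *
np.set_printoptions(precision=4,suppress=True)
t=snap('top');s=snap('side')
f=lambda x,y:(155+x/3.6,160+y/3.6); g=lambda x,y:(400+x/4,170+(y-256)/4)
P=[]
for a,b in [((57,32),(26,157)),((153,48),(124,170)),((248,65),(220,188)),((346,80),(320,203))]:
    A=onz(t,*f(*a),.14);B=onz(t,*f(*b),.14);d=A-B;P.append((A+B)/2)
    print('plate',(A+B)[:2]/2,np.linalg.norm(d),np.degrees(np.arctan2(d[1],d[0])))
print('rack mid',np.mean(P,0),'mister bay',(P[2]+P[3])/2)
print('head',onz(t,*f(283,132),.148),onz(s,175+270/3.046,240+62/3.046,.148))
print('tip',onz(t,*f(279,165),.139),onz(s,175+297/3.046,240+73/3.046,.139))
for a,b in [((118,297),(80,412)),((224,330),(188,448))]:
    A=onz(t,*g(*a),.14);B=onz(t,*g(*b),.14);d=A-B
    print('cheek',(A+B)[:2]/2,np.linalg.norm(d),np.degrees(np.arctan2(d[1],d[0])))
print('seat',onz(t,*g(112,411),.008),'notch',onz(t,*g(133,336),.008))
for n,u,v,z in [('mill',314,170,.19),('jar',300,220,.07),('bowl',315,140,.04),('can',237,113,.11),('cup',368,230,.05)]: print(n,onz(t,u,v,z)[:2])
E
```

```text
plate [0.5428 0.417 ] 0.0981541704817154 -6.294169306690289
plate [0.5351 0.3431] 0.09545238446028466 -6.515799919728763
plate [0.5251 0.2705] 0.09580893363141058 -6.74106785854323
plate [0.5172 0.1957] 0.09536640143073367 -6.650247847407643
rack mid [0.5301 0.3066 0.14  ] mister bay [0.5212 0.2331 0.14  ]
head [0.5204 0.2318 0.148 ] [0.5148 0.2423 0.148 ]
tip [0.4972 0.2344 0.139 ] [0.4981 0.2355 0.139 ]
cheek [ 0.5531 -0.2783] 0.08474995331173446 -17.49565150004439
cheek [ 0.5328 -0.3496] 0.08591259099546251 -16.991919988292487
seat [ 0.5445 -0.3161  0.008 ] notch [ 0.6028 -0.3319  0.008 ]
mill [0.5918 0.0202]
jar [0.4805 0.0568]
bowl [0.732 0.029]
can [0.7766 0.2542]
cup [ 0.4648 -0.1365]
```

Call:
apply_moves --pt "0.03 -0.03 -0.03 -0.1" --pt "0.06 -0.06 -0.06 -0.2" --pt "0.28 -0.31 -0.1 -0.7" --pt "0.28 -0.31 -0.1 -0.7" --pt "0.28 -0.31 -0.1 -0.7" --pt "0.28 -0.31 -0.1 -0.7" --pt "0.28 -0.31 -0.1 -0.7" --pt "0.28 -0.31 -0.1 -0.7" --pt "0.28 -0.31 -0.1 -0.7" --pt "0.28 -0.31 -0.1 -0.7" --pt "0.28 -0.31 -0.1 -0.7" --pt "0.28 -0.31 -0.1 -0.7" --claw 1

```text
time: 1.4
eef_pos: [0.3231, -0.1419, 0.3311]
ee_rot: [[0.588, 0.809, -0.0], [0.809, -0.588, -0.0], [-0.0, -0.0, -1.0]]
wrist_force: [-0.1, -0.6, 0.1]
gripper_width: 0.0856
grasp_force: 0.0
```

```bash
cat >> h.py <<'E'
def go(x,y,z,ang):
    "tool move to TCP x,y,z with tool y axis (mod 180) at world angle ang deg"
    o=arm.get_obs();R=np.array(o['ee_rot']);d=R.T@(np.array([x,y,z])-o['eef_pos'])
    a=np.degrees(np.arctan2(R[1,1],R[0,1]));e=(ang-a+90)%180-90
    print('move',np.round(d,4),'spin',round(-np.radians(e),3),'or',round(-np.radians(e-180*np.sign(e)),3),'yang',round(a,1),'j6',round(o['joint_positions'][5],2),'t',o['time'])
E
python3 -c "
from h import *
go(.5,.23,.33,-6.6)"
```

```text
move [ 0.4048 -0.0755  0.001 ] spin -0.513 or 2.628 yang -36.0 j6 1.79 t 1.4
```

Call:
apply_moves --pt "0.405 -0.076 0 -0.51" --pt "0.405 -0.076 0 -0.51" --pt "0.405 -0.076 0 -0.51" --pt "0.405 -0.076 0 -0.51" --pt "0.405 -0.076 0 -0.51" --pt "0.405 -0.076 0 -0.51" --pt "0.405 -0.076 0 -0.51" --pt "0.405 -0.076 0 -0.51" --pt "0.405 -0.076 0 -0.51" --pt "0.405 -0.076 0 -0.51" --pt "0.405 -0.076 0 -0.51"

```text
time: 2.5
eef_pos: [0.5001, 0.2292, 0.331]
ee_rot: [[0.12, 0.993, -0.001], [0.993, -0.12, -0.001], [-0.001, -0.001, -1.0]]
wrist_force: [-0.4, -0.3, 0.6]
gripper_width: 0.0853
grasp_force: 0.0
```

```bash
python3 - <<'E'
from h import *
s=snap('wrist','w1.png');np.save('w1.npy',s,allow_pickle=True)
c=-np.array(s['camera_from_world'])[:3,:3].T@np.array(s['camera_from_world'])[:3,3];print(c,arm.get_obs()['eef_pos'])
E
```

```text
[0.50781393 0.30073072 0.47386456] [0.49990143 0.22898931 0.33140055]
```

View pics/w1.png

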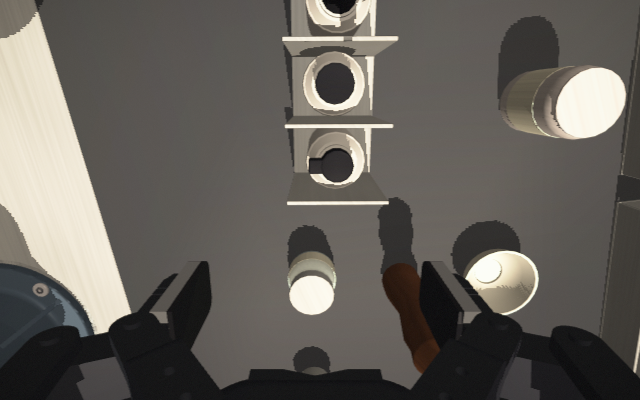

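The wrist view settles it. The only beaked bottle is in the bay at (337,165), and its beak points left to (313,165), along the rack's −x rather than at a plate as the description says. I'll go with what the images show. Next I'll measure the head, beak and plates.

```bash
python3 - <<'E'
from h import *
np.set_printoptions(precision=4,suppress=True)
s=np.load('w1.npy',allow_pickle=True).item();g=cv2.cvtColor(s['pixels'],cv2.COLOR_BGR2GRAY)
m=np.zeros_like(g);m[140:188,300:362]=(g[140:188,300:362]<45)*255
print('scale px/m',np.linalg.norm(proj(s,[.52,.23,.148])-proj(s,[.53,.23,.148]))*100)
n,l,st,c=cv2.connectedComponentsWithStats(m);k=l[165,337];h=(l==k).astype(np.uint8)
op=cv2.morphologyEx(h,cv2.MORPH_OPEN,cv2.getStructuringElement(2,(21,21)))
cn,_=cv2.findContours(op,0,1);(u,v),r=cv2.minEnclosingCircle(max(cn,key=cv2.contourArea))
print(st[k],u,v,r)
H=onz(s,u,v,.147);print('head',H)
ys,xs=np.nonzero(h);L=xs.min()
bk=[(x,ys[xs==x].mean()) for x in range(L,L+10)];print(bk)
T=onz(s,*bk[0],.139);B=onz(s,*np.mean(bk,0),.139)
print('tip',T,'ang tip',np.degrees(np.arctan2(*(T-H)[1::-1])))
for a,b in [((283,38),(398,38)),((285,125),(393,125)),((288,202),(388,202))]:
    # refine plate top rows near ends
    q=[]
    for x in (a[0]+8,b[0]-8):
        col=g[a[1]-7:a[1]+8,x].astype(float);w=np.clip(col-120,0,None);q.append((x,a[1]-7+(w*np.arange(15)).sum()/w.sum()))
    A=onz(s,*q[0],.14);B2=onz(s,*q[1],.14);d=B2-A
    print(q,(onz(s,*a,.14)+onz(s,*b,.14))/2,np.degrees(np.arctan2(d[1],d[0])))
go(.52,.232,.33,-6.6)
E
```

```text
scale px/m 1075.7371646315323
[     0      0    640    400 255818] 319.5 199.5 376.6703796386719
head [0.5001 0.2045 0.147 ]
[(0, np.float64(199.5)), (1, np.float64(199.5)), (2, np.float64(199.5)), (3, np.float64(199.5)), (4, np.float64(199.5)), (5, np.float64(199.5)), (6, np.float64(199.5)), (7, np.float64(199.5)), (8, np.float64(199.5)), (9, np.float64(199.5))]
tip [0.1883 0.2395 0.139 ] ang tip 173.58787934913516
[(291, np.float64(39.10630630630631)), (390, np.float64(38.49586776859504))] [0.5347 0.3443 0.14  ] -6.557133675999283
[(293, np.float64(125.80778032036613)), (385, np.float64(125.52941176470588))] [0.526  0.2713 0.14  ] -6.691999578865215
[(296, np.float64(202.77114427860695)), (380, np.float64(202.38709677419354))] [0.5176 0.1977 0.14  ] -6.568628680152515
move [0.0054 0.0196 0.0014] spin -0.005 or 3.137 yang -6.9 j6 2.12 t 2.55
```

```bash
python3 - <<'E'
from h import *
np.set_printoptions(precision=4,suppress=True)
s=np.load('w1.npy',allow_pickle=True).item();g=cv2.cvtColor(s['pixels'],cv2.COLOR_BGR2GRAY)
print(g[165,300:364:3],g[140:190:3,337])
for th in (40,50,60):
    m=np.zeros_like(g);m[140:190,300:364]=(g[140:190,300:364]<th)*255
    h=cv2.morphologyEx(m,cv2.MORPH_OPEN,np.ones((5,5)))
    op=cv2.morphologyEx(h,cv2.MORPH_OPEN,cv2.getStructuringElement(2,(21,21)))
    cn,_=cv2.findContours(op,0,1)
    if not cn: continue
    (u,v),r=cv2.minEnclosingCircle(max(cn,key=cv2.contourArea));H=onz(s,u,v,.147)
    ys,xs=np.nonzero(h);L=xs.min();b=(L,ys[xs<L+6].mean());T=onz(s,*b,.139)
    print(th,u,v,r,H,b,T,np.linalg.norm((T-H)[:2]),np.degrees(np.arctan2(*(T-H)[1::-1])))
E
```

```text
[135 134 118  36  51  48  50  42  47  49  49  49  51  51  50  49  49  48
 234 242 239 215] [148 152 151  17  46  50  51  49  51  53  53  54  57  58 157 128 114]
60 335.6074523925781 164.7892608642578 17.03434181213379 [0.5189 0.2361 0.147 ] (np.int64(309), np.float64(165.07865168539325)) [0.4939 0.2373 0.139 ] 0.024970208197211345 177.3200530842816
```

Call:
apply_moves --pt "0.008 0.019 0.03 0" --pt "0.008 0.019 0.08 0" --pt "0.008 0.019 0.12 0" --pt "0.008 0.019 0.15 0" --pt "0.008 0.019 0.175 0" --pt "0.008 0.019 0.2 0" --pt "0.008 0.019 0.22 0" --pt "0.008 0.019 0.235 0" --pt "0.008 0.019 0.245 0" --pt "0.008 0.019 0.249 0" --pt "0.008 0.019 0.249 0" --claw 1

```text
time: 3.65
eef_pos: [0.5197, 0.236, 0.0826]
ee_rot: [[0.119, 0.993, 0.0], [0.993, -0.119, 0.0], [0.0, 0.0, -1.0]]
wrist_force: [-0.5, -0.4, -0.3]
gripper_width: 0.0854
grasp_force: 0.0
```

```bash
python3 - <<'E'
from h import *
s=snap('side','s2.png');a=s['pixels'][200:380,160:330]
w=snap('wrist');b=w['pixels']
o=np.zeros((400,800,3),np.uint8);o[:360,:340]=cv2.resize(a,None,fx=2,fy=2);o[:280,350:798]=cv2.resize(b,(448,280))
cv2.imwrite('pics/c2.png',o);go(.52,.235,.082,-6.6)
E
```

```text
move [-0.0016 -0.      0.0013] spin -0.003 or 3.138 yang -6.8 j6 2.12 t 3.75
```

View pics/c2.png

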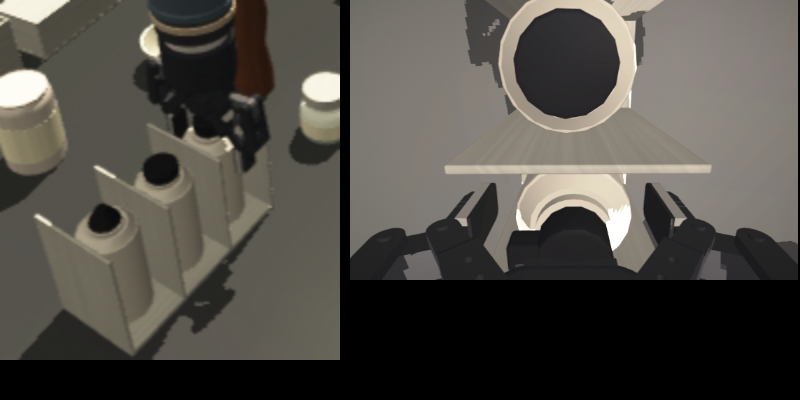

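The fingers straddle the mister's shoulder, one at each open end of the bay, with the bottle centred between them. Now I'll grip it.

Call:
apply_moves --pt "0 0 0 0" --pt "0 0 0 0" --pt "0 0 0 0" --pt "0 0 0 0" --pt "0 0 0 0" --pt "0 0 0 0" --pt "0 0 0 0" --pt "0 0 0 0" --claw -1 --newtons 40

```text
time: 4.55
eef_pos: [0.5209, 0.2371, 0.0833]
ee_rot: [[0.118, 0.993, 0.003], [0.993, -0.118, 0.001], [0.001, 0.003, -1.0]]
wrist_force: [1.8, -0.5, 5.7]
gripper_width: 0.059
grasp_force: 37.0
```

Call:
apply_moves --pt "0 0 -0.01 0" --pt "0 0 -0.03 0" --pt "0 0 -0.06 0" --pt "0 0 -0.09 0" --pt "0 0 -0.12 0" --pt "0 0 -0.15 0" --pt "0 0 -0.17 0" --pt "0 0 -0.18 0" --pt "0 0 -0.18 0"

```text
time: 5.45
eef_pos: [0.5198, 0.2369, 0.2633]
ee_rot: [[0.118, 0.993, 0.001], [0.993, -0.118, 0.001], [0.001, 0.001, -1.0]]
wrist_force: [0.2, -0.1, -2.3]
gripper_width: 0.059
grasp_force: 38.9
```

```bash
python3 - <<'E'
from h import *
o=arm.get_obs();print(o['eef_pos'],o['wrist_force'],o['grasp_force'],o['gripper_width'])
go(.36,.17,.26,-6.6)
E
```

```text
[0.51983995 0.23693998 0.26333505] [ 0.16819558 -0.06427459 -2.28453502] 38.87654364109039 0.05896693728017072
move [-0.0853 -0.1509  0.0031] spin -0.003 or 3.139 yang -6.8 j6 2.12 t 5.45
```

Call:
apply_moves --pt "-0.02 -0.03 0 0" --pt "-0.04 -0.07 0 0" --pt "-0.06 -0.11 0 0" --pt "-0.075 -0.135 0.01 0" --pt "-0.085 -0.15 0.04 0" --pt "-0.085 -0.15 0.08 0" --pt "-0.085 -0.15 0.12 0" --pt "-0.085 -0.15 0.15 0" --pt "-0.085 -0.15 0.17 0" --pt "-0.085 -0.15 0.178 0" --pt "-0.085 -0.15 0.182 0" --pt "-0.085 -0.15 0.182 0"

```text
time: 6.65
eef_pos: [0.3607, 0.17, 0.0803]
ee_rot: [[0.118, 0.993, -0.0], [0.993, -0.118, -0.0], [-0.0, -0.0, -1.0]]
wrist_force: [0.3, 0.6, -2.5]
gripper_width: 0.0592
grasp_force: 39.3
```

Settle downward in small steps until contact shows.

Call:
apply_moves --pt "0 0 0.001 0" --pt "0 0 0.002 0" --pt "0 0 0.0025 0" --pt "0 0 0.003 0" --pt "0 0 0.003 0"

```text
time: 7.15
eef_pos: [0.3608, 0.17, 0.0775]
ee_rot: [[0.118, 0.993, 0.0], [0.993, -0.118, 0.0], [0.0, 0.0, -1.0]]
wrist_force: [0.5, 0.3, -2.0]
gripper_width: 0.0592
grasp_force: 39.3
```

Call:
apply_moves --pt "0 0 0.0005 0" --pt "0 0 0.001 0" --pt "0 0 0.001 0"

```text
time: 7.45
eef_pos: [0.3608, 0.1701, 0.0773]
ee_rot: [[0.118, 0.993, 0.001], [0.993, -0.118, 0.001], [0.001, 0.001, -1.0]]
wrist_force: [-5.0, -1.9, 14.1]
gripper_width: 0.0588
grasp_force: 41.1
```

Contact at TCP z 0.0773. Release and rise.

Call:
apply_moves --pt "0 0 -0.0008 0" --pt "0 0 -0.0008 0"

```text
time: 7.65
eef_pos: [0.3609, 0.1701, 0.0774]
ee_rot: [[0.118, 0.993, 0.0], [0.993, -0.118, 0.0], [0.0, 0.0, -1.0]]
wrist_force: [-1.6, -1.0, 5.6]
gripper_width: 0.0593
grasp_force: 39.8
```

Call:
apply_moves --pt "0 0 0 0" --pt "0 0 0 0" --pt "0 0 0 0" --pt "0 0 0 0" --pt "0 0 0 0" --pt "0 0 -0.03 0" --pt "0 0 -0.07 0" --pt "0 0 -0.12 0" --pt "0 0 -0.16 0" --pt "0 0 -0.2 0" --pt "0 0 -0.23 0" --pt "0 0 -0.23 0" --claw 1

```text
time: 8.85
eef_pos: [0.3622, 0.1707, 0.3108]
ee_rot: [[0.118, 0.993, 0.006], [0.993, -0.118, 0.003], [0.003, 0.005, -1.0]]
wrist_force: [1.3, 0.6, -0.1]
gripper_width: 0.0856
grasp_force: 0.0
```

```bash
python3 - <<'E'
from h import *
s=snap('wrist','w3.png');np.save('w3.npy',s,allow_pickle=True)
print(proj(s,[.361,.17,.141]));go(.361,.17,.31,-6.6)
E
```

```text
[314.05184817 179.45899496]
move [-0.0004 -0.0006 -0.0013] spin -0.003 or 3.139 yang -6.8 j6 2.13 t 8.9
```

View pics/w3.png

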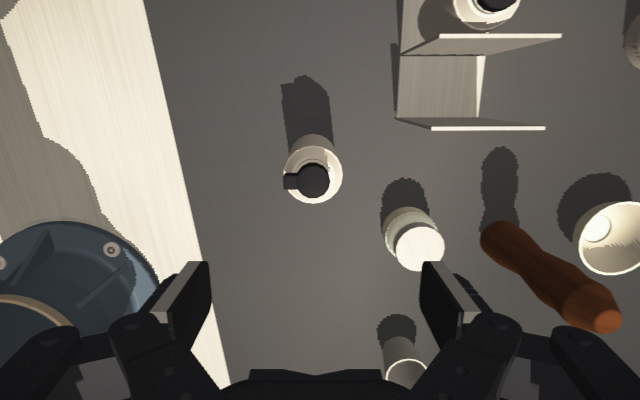

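The mister stands upright and free at (314,180), beak pointing left to (285,182). The rest of the scene is undisturbed. I'll measure its beak direction, and the stand again.

```bash
python3 - <<'E'
from h import *
np.set_printoptions(precision=4,suppress=True)
s=np.load('w3.npy',allow_pickle=True).item();g=cv2.cvtColor(s['pixels'],cv2.COLOR_BGR2GRAY)
m=np.zeros_like(g);m[150:206,278:345]=(g[150:206,278:345]<75)*255
h=cv2.morphologyEx(m,cv2.MORPH_OPEN,np.ones((5,5)))
op=cv2.morphologyEx(h,cv2.MORPH_OPEN,cv2.getStructuringElement(2,(21,21)))
cn,_=cv2.findContours(op,0,1);(u,v),r=cv2.minEnclosingCircle(max(cn,key=cv2.contourArea))
H=onz(s,u,v,.141);ys,xs=np.nonzero(h);L=xs.min()
e=[(x,ys[xs==x].min(),ys[xs==x].max()) for x in range(L,L+14)];print(e)
b=(L,np.mean([a[2]+a[1] for a in e[1:8]])/2)
for z in (.133,.139):
    T=onz(s,*b,z);print(u,v,r,H,b,T,np.degrees(np.arctan2(*(T-H)[1::-1])))
# beak edges as lines: bottom edge (on lower z) and top edge
for i in (1,2):
    P=[onz(s,a[0],a[i],.137) for a in e[1:11]];q=np.polyfit([p[0] for p in P],[p[1] for p in P],1);print('edge',np.degrees(np.arctan(q[0])))
E
```

```text
[(283, np.int64(176), np.int64(186)), (284, np.int64(175), np.int64(188)), (285, np.int64(174), np.int64(188)), (286, np.int64(173), np.int64(188)), (287, np.int64(173), np.int64(188)), (288, np.int64(173), np.int64(188)), (289, np.int64(173), np.int64(188)), (290, np.int64(173), np.int64(188)), (291, np.int64(173), np.int64(188)), (292, np.int64(173), np.int64(188)), (293, np.int64(173), np.int64(188)), (294, np.int64(173), np.int64(188)), (295, np.int64(173), np.int64(188)), (296, np.int64(173), np.int64(188))]
310.8819274902344 180.01475524902344 18.134361267089844 [0.3581 0.1698 0.141 ] (np.int64(283), np.float64(180.71428571428572)) [0.3322 0.1704 0.133 ] 178.7440548775442
310.8819274902344 180.01475524902344 18.134361267089844 [0.3581 0.1698 0.141 ] (np.int64(283), np.float64(180.71428571428572)) [0.3328 0.1717 0.139 ] 175.69544935767635
edge 2.1567347213852672
edge -6.832379083901
```

Call:
apply_moves --pt "0 0 0 -0.15" --pt "0 0 0 -0.3" --pt "0 0 0 -0.45" --pt "0 0 0 -0.6" --pt "0 0 0 -0.75" --pt "0 0 0 -0.9" --pt "0 0 0 -1.05" --pt "0 0 0 -1.2" --pt "0 0 0 -1.35" --pt "0 0 0 -1.5" --pt "0 0 0 -1.57" --pt "0 0 0 -1.57"

```text
time: 10.1
eef_pos: [0.3603, 0.1698, 0.306]
ee_rot: [[-0.993, 0.118, -0.002], [0.118, 0.993, -0.001], [0.002, -0.001, -1.0]]
wrist_force: [0.1, 1.2, -0.8]
gripper_width: 0.0856
grasp_force: 0.0
```

Call:
apply_moves --pt "0 0 0 -0.15" --pt "0 0 0 -0.3" --pt "0 0 0 -0.45" --pt "0 0 0 -0.6" --pt "0 0 0 -0.75" --pt "0 0 0 -0.9" --pt "0 0 0 -1.05" --pt "0 0 0 -1.2" --pt "0 0 0 -1.35" --pt "0 0 0 -1.5" --pt "0 0 0 -1.57" --pt "0 0 0 -1.57"

```text
time: 11.3
eef_pos: [0.3605, 0.1699, 0.3064]
ee_rot: [[-0.121, -0.993, -0.001], [-0.993, 0.121, -0.0], [0.001, 0.001, -1.0]]
wrist_force: [0.5, -0.2, -0.2]
gripper_width: 0.0852
grasp_force: 0.0
```

```bash
python3 - <<'E'
from h import *
np.set_printoptions(precision=4,suppress=True)
s=snap('wrist','w4.png');go(.361,.17,.0773,173.2)
g=cv2.cvtColor(s['pixels'],cv2.COLOR_BGR2GRAY)
c=proj(s,[.361,.17,.141]);print(c,proj(s,[.334,.173,.136]),proj(s,[.361,.17,.0]))
x,y=c.astype(int)
for r in range(max(y-36,0),y+40,3): print(r,''.join('#' if p<75 else ('.' if p>140 else '-') for p in g[r,x-60:x+60:2]))
E
```

```text
move [-0.0003 -0.0007  0.2292] spin -0.004 or 3.137 yang 172.9 j6 -1.01 t 11.35
[312.8664 180.9135] [342.9741 179.3127] [313.3089 155.0591]
144 ---------------------....................-------------------
147 --------------------......................------------------
150 --------------------.......................-----------------
153 -------------------.........................----------------
156 ------------------...........................---------------
159 -----------------...........-#####-...........--------------
162 -----------------.........###########.........--------------
165 -----------------........#############-........-------------
168 ----------------........################--####.-------------
171 ----------------........#######################-------------
174 -----------------......########################-------------
177 -----------------......########################-------------
180 -----------------......-#######################-------------
183 ------------------......#######################-------------
186 -------------------.....###############---------------------
189 --------------------.....-############-----##---------------
192 ----------------------....--########------####--------------
195 ------------------------....----------..######--------------
198 ------------------------##-...---...-#########--------------
201 ------------------------######################--------------
204 ------------------------######################--------------
207 ------------------------######################--------------
210 -------------------------#####################--------------
213 -------------------------#####################--------------
216 ---------------------------###################--------------
219 -----------------------------#################--------------
```

Call:
apply_moves --pt "0.002 0 0.04 0" --pt "0.002 0 0.08 0" --pt "0.002 0 0.12 0" --pt "0.002 0 0.15 0" --pt "0.002 0 0.175 0" --pt "0.002 0 0.195 0" --pt "0.002 0 0.212 0" --pt "0.002 0 0.224 0" --pt "0.002 0 0.228 0" --pt "0.002 0 0.228 0"

```text
time: 12.35
eef_pos: [0.3601, 0.1678, 0.0787]
ee_rot: [[-0.121, -0.993, -0.001], [-0.993, 0.121, -0.0], [0.001, 0.001, -1.0]]
wrist_force: [0.6, -1.2, 0.2]
gripper_width: 0.0853
grasp_force: 0.0
```

Call:
apply_moves --pt "0 0 0 0" --pt "0 0 0 0" --pt "0 0 0 0" --pt "0 0 0 0" --pt "0 0 0 0" --pt "0 0 0 0" --pt "0 0 0 0" --pt "0 0 0 0" --claw -1 --newtons 40

```text
time: 13.15
eef_pos: [0.3609, 0.1683, 0.08]
ee_rot: [[-0.12, -0.993, 0.001], [-0.993, 0.12, 0.001], [-0.001, -0.001, -1.0]]
wrist_force: [-1.3, -0.2, 5.9]
gripper_width: 0.0587
grasp_force: 42.2
```

Call:
apply_moves --pt "0 0 -0.005 0" --pt "0 0 -0.02 0" --pt "0 0 -0.05 0" --pt "0 0 -0.09 0" --pt "0 0 -0.13 0" --pt "0 0 -0.17 0" --pt "0 0 -0.2 0" --pt "0 0 -0.22 0" --pt "0 0 -0.22 0"

```text
time: 14.05
eef_pos: [0.3615, 0.1684, 0.3018]
ee_rot: [[-0.12, -0.993, 0.004], [-0.993, 0.12, 0.002], [-0.003, -0.004, -1.0]]
wrist_force: [-0.1, -0.4, -2.6]
gripper_width: 0.0588
grasp_force: 43.9
```

```bash
python3 - <<'E'
from h import *
np.set_printoptions(precision=4,suppress=True)
go(.45,-.06,.30,60);go(.543,-.314,.30,-17.3)
t=snap('top','t5.png');b=t['pixels'];cv2.imwrite('pics/c5.png',cv2.resize(b[90:250,380:520],None,fx=3.75,fy=3.75,interpolation=cv2.INTER_CUBIC))
E
```

```text
move [ 0.2162 -0.1152  0.0017] spin -1.167 or 1.974 yang 173.1 j6 -1.01 t 14.05
move [ 0.4573 -0.2379  0.0016] spin 0.182 or -2.96 yang 173.1 j6 -1.01 t 14.05
```

View pics/c5.png

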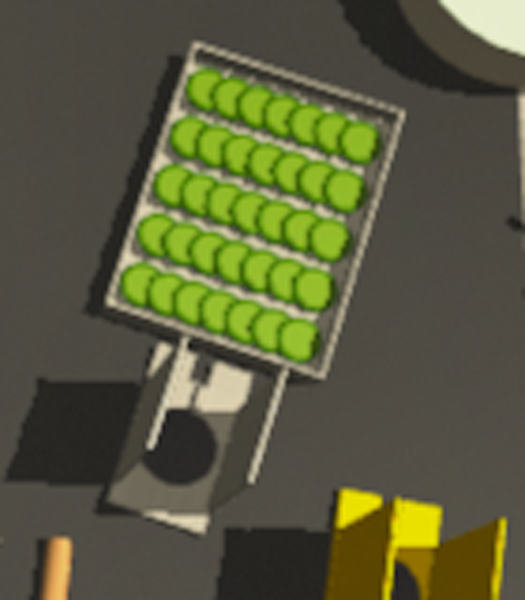

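Call:
apply_moves --pt "0.01 -0.005 0 0.1" --pt "0.03 -0.016 0 0.24" --pt "0.05 -0.027 0 0.38" --pt "0.07 -0.038 0 0.52" --pt "0.09 -0.048 0 0.66" --pt "0.115 -0.06 0 0.8" --pt "0.14 -0.072 0 0.94" --pt "0.16 -0.083 0 1.08" --pt "0.18 -0.094 0 1.22" --pt "0.2 -0.104 0 1.36" --pt "0.22 -0.115 0 1.5" --pt "0.23 -0.12 0 1.6"

```text
time: 15.3
eef_pos: [0.4521, -0.076, 0.2973]
ee_rot: [[-0.988, 0.155, -0.003], [0.155, 0.988, 0.0], [0.003, -0.0, -1.0]]
wrist_force: [-0.9, 0.9, -2.8]
gripper_width: 0.0591
grasp_force: 43.8
```

```bash
python3 - <<'E'
from h import *
go(.535,-.312,.31,-17.3)
E
```

```text
move [-0.1184 -0.2203 -0.0129] spin -1.424 or 1.717 yang 81.1 j6 -0.01 t 15.3
```

Call:
apply_moves --pt "-0.008 -0.01 0 0.1" --pt "-0.018 -0.03 0 0.24" --pt "-0.03 -0.05 -0.005 0.38" --pt "-0.04 -0.07 -0.005 0.52" --pt "-0.05 -0.09 -0.01 0.66" --pt "-0.06 -0.115 -0.01 0.8" --pt "-0.075 -0.14 -0.01 0.94" --pt "-0.085 -0.16 -0.013 1.08" --pt "-0.095 -0.18 -0.013 1.22" --pt "-0.108 -0.2 -0.013 1.36" --pt "-0.118 -0.22 -0.013 1.5" --pt "-0.118 -0.22 -0.013 1.64"

```text
time: 16.5
eef_pos: [0.5364, -0.3119, 0.3091]
ee_rot: [[0.224, 0.975, -0.003], [0.975, -0.224, 0.001], [0.001, -0.003, -1.0]]
wrist_force: [0.5, 0.5, -2.1]
gripper_width: 0.0587
grasp_force: 44.0
```

Call:
apply_moves --pt "0 0 0 0.077" --pt "0 0 0 0.077"

```text
time: 16.7
eef_pos: [0.5359, -0.3097, 0.3101]
ee_rot: [[0.292, 0.956, -0.003], [0.956, -0.292, 0.002], [0.001, -0.003, -1.0]]
wrist_force: [0.4, 0.3, -2.1]
gripper_width: 0.0591
grasp_force: 44.0
```

```bash
python3 - <<'E'
from h import *
go(.543,-.314,.30,-17.3)
s=snap('wrist','w6.png');np.save('w6.npy',s,allow_pickle=True)
for p in ([.5445,-.316,.008],[.603,-.332,.008]): print(proj(s,p))
E
```

```text
move [-0.002   0.0081  0.01  ] spin 0.005 or -3.136 yang -17.0 j6 1.34 t 16.7
[324.59493689 157.12262478]
[372.85239795 155.73714781]
```

View pics/w6.png

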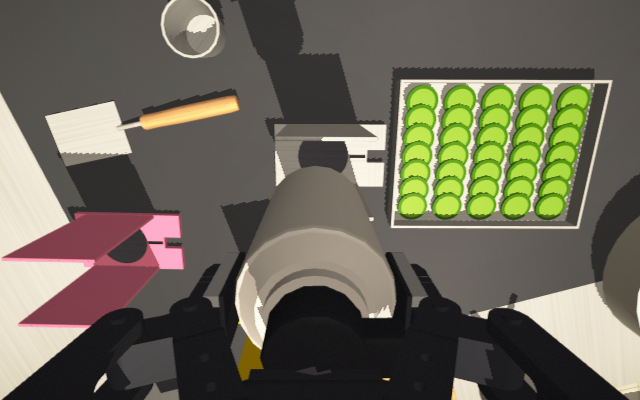

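The wrist view shows the seat disc at about (323,155), the notch at (375,156) and the tray to the right. The beak points right, towards the tray. I'll refine the seat position from the base edges, disc and notch.

```bash
python3 - <<'E'
from h import *
np.set_printoptions(precision=4,suppress=True)
s=np.load('w6.npy',allow_pickle=True).item();g=cv2.cvtColor(s['pixels'],cv2.COLOR_BGR2GRAY)
for r in range(118,196,3): print(r,''.join('#' if p<60 else ('.' if p>140 else '-') for p in g[r,268:400:2]))
R=np.array([[np.cos(np.radians(-17.2)),np.sin(np.radians(-17.2))],[-np.sin(np.radians(-17.2)),np.cos(np.radians(-17.2))]])
S=np.array([.5435,-.315])
for n,u,v,z in [('discL',299,156,.008),('discR',348,156,.008),('notch',367,156,.008),('front',384.5,140,.008),('front2',384.5,180,.008),('backL',275,165,.008)]:
    P=onz(s,u,v,z);print(n,P[:2],R@(P[:2]-S))
t=cv2.imread('pics/t5.png');T=snap('top')
q=[onz(T,380+a/3.75,90+b/3.75,.025)[:2] for a,b in [(195,43),(405,113),(325,377),(105,303)]]
print('tray',np.mean(q,0),R@(np.mean(q,0)-S),[np.degrees(np.arctan2(*(q[i]-q[j])[::-1])) for i,j in((0,3),(1,2))])
for a,b in [((185,338),(150,448)),((286,370),(251,483))]:
    for e in (a,b): print('cheek',R@(onz(T,380+e[0]/3.75,90+e[1]/3.75,.14)[:2]-S))
E
```

```text
118 #-##-##-####################################-----------------##--.
121 ##########################################################----#--.
124 ###-------------------------------------------.....-------.--##--.
127 ###---------------------------------------------............-##--.
130 -##-..--------------------------------------------..........-##--.
133 -##-------------------------------------------------.......--##--.
136 ------------------------------------------------------.....--##--.
139 ---------------------------................................--##--.
142 ------------------####################-....................-##--..
145 -----------------######################....................--#--..
148 ----------------#######################-...................-##--..
151 ----.-----------########################..........-----------#--..
154 ----.-----------########################-.........----------##--..
157 ----..----------########################-------#-.-----------#--..
160 ----..----------########################-.........#######---##--..
163 ----...---------###############
[... 491 characters left out ...]
--------------------.............-##--...
187 ------------------------------------------------------------#--..-
190 -----------------------------------------------------------##--...
193 -----------------------------------------------------------##--...
discL [ 0.5141 -0.3053] [-0.031   0.0006]
discR [ 0.573  -0.3232] [0.0307 0.0009]
notch [ 0.5959 -0.3302] [0.0545 0.001 ]
front [ 0.6217 -0.3172] [0.0753 0.021 ]
front2 [ 0.6095 -0.3667] [ 0.0783 -0.0298]
backL [ 0.4815 -0.3073] [-0.0615 -0.011 ]
tray [ 0.7411 -0.3753] [0.2066 0.0008] [np.float64(-17.63677987254006), np.float64(-17.175925814585117)]
cheek [0.0408 0.0382]
cheek [-0.0453  0.0378]
cheek [ 0.0427 -0.0369]
cheek [-0.0451 -0.0368]
```

```bash
python3 -c "
from h import *
go(.5437,-.3147,.20,-17.3)"
```

```text
move [-0.0028  0.0091  0.1109] spin 0.009 or -3.132 yang -16.8 j6 1.34 t 16.8
```

Call:
apply_moves --pt "-0.003 0.009 0.01 0.009" --pt "-0.003 0.009 0.03 0.009" --pt "-0.003 0.009 0.05 0.009" --pt "-0.003 0.009 0.06 0.009" --pt "-0.003 0.009 0.065 0.009" --pt "-0.003 0.009 0.065 0.009"

```text
time: 17.4
eef_pos: [0.544, -0.3151, 0.2466]
ee_rot: [[0.299, 0.954, -0.001], [0.954, -0.299, 0.0], [0.0, -0.001, -1.0]]
wrist_force: [0.1, -0.1, -1.8]
gripper_width: 0.0588
grasp_force: 44.1
```

```bash
python3 - <<'E'
from h import *
go(.5437,-.3147,.245,-17.3)
t=snap('top');s=snap('side')
o=np.zeros((500,800,3),np.uint8)
o[:440,:400]=cv2.resize(t['pixels'][150:260,390:490],None,fx=4,fy=4,interpolation=cv2.INTER_CUBIC)
o[:500,400:]=cv2.resize(s['pixels'][90:215,300:400],(400,500),interpolation=cv2.INTER_CUBIC)
cv2.imwrite('pics/c7.png',o)
E
```

```text
move [ 0.0003 -0.0004  0.0016] spin -0.002 or 3.14 yang -17.4 j6 1.35 t 17.4
```

View pics/c7.png

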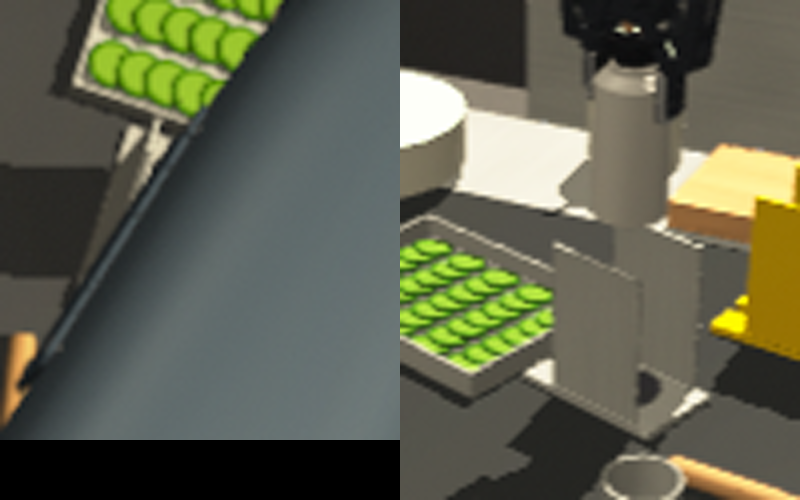

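The side view shows the bottle hanging upright over the gap between the cheeks, with clearance to both. I'll check its lateral offset against the TCP using the silhouette edges.

```bash
python3 - <<'E'
from h import *
s=snap('side');P=arm.get_obs()['eef_pos'];b=P[2]-.080
g=cv2.cvtColor(s['pixels'],cv2.COLOR_BGR2GRAY).astype(int)
e=np.array([0.299,.954,0])  # lateral
for z in (.02,.035,.05):
    c=proj(s,[P[0],P[1],b+z]);cy=int(round(c[1]));row=g[cy,int(c[0])-18:int(c[0])+20]
    print(c,proj(s,np.array([P[0],P[1],b+z])+.01*e)-c,int(c[0])-18,row)
E
```

```text
[357.37334816 136.38963665] [-2.1402001   1.03326876] 339 [218 126 126 126 127 128 127 126 123 120 122 123 122 120 118 116 113 110
 108 106 104 102 101  99  97  95  92 114 206 241 236 234 235 232 231 231
 231 231]
[357.52047213 131.89628254] [-2.15409339  1.0189715 ] 339 [241 241 242 241 213 127 127 126 123 119 122 122 122 121 120 117 114 111
 108 106 104 103 101 100  98  96  93  90 100 119 200 239 239 239 234 235
 236 232]
[357.66960647 127.34152922] [-2.16816781  1.00418431] 339 [243 243 243 242 242 242 242 225 151 124 120 122 121 121 119 117 114 112
 109 106 103 102 101 101  99  97  94  90 100 109 125 169 177 145 128 126
 116 110]
```

Call:
apply_moves --pt "0 0 0.015 0" --pt "0 0 0.035 0" --pt "0 0 0.055 0" --pt "0 0 0.075 0" --pt "0 0 0.09 0" --pt "0 0 0.1 0" --pt "0 0 0.1 0"

```text
time: 18.25
eef_pos: [0.5437, -0.315, 0.1463]
ee_rot: [[0.299, 0.954, -0.001], [0.954, -0.299, 0.001], [0.0, -0.001, -1.0]]
wrist_force: [-0.2, -0.5, -2.0]
gripper_width: 0.0586
grasp_force: 44.1
```

```bash
python3 - <<'E'
from h import *
np.set_printoptions(precision=4,suppress=True)
go(.5437,-.3147,.09,-17.3)
s=snap('wrist','w8.png')
P=arm.get_obs()['eef_pos'];print(proj(s,[P[0],P[1],P[2]+.062]))
E
```

```text
move [ 0.0003 -0.      0.0563] spin -0.002 or 3.14 yang -17.4 j6 1.35 t 18.25
[319.5125 368.8493]
```

View pics/w8.png

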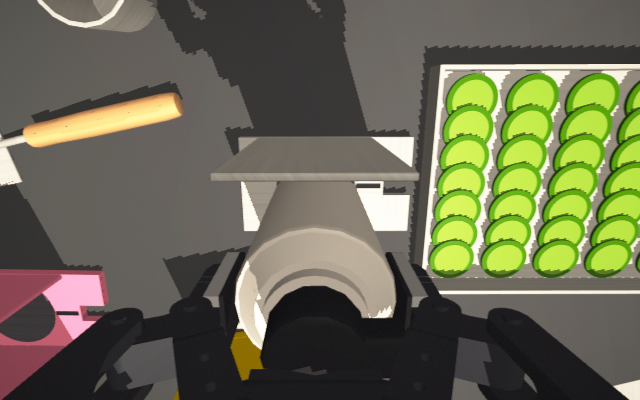

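The bottle is between the cheeks with no side force. Continuing down.

Call:
apply_moves --pt "0 0 0.01 0" --pt "0 0 0.022 0" --pt "0 0 0.034 0" --pt "0 0 0.044 0" --pt "0 0 0.051 0" --pt "0 0 0.055 0" --pt "0 0 0.055 0"

```text
time: 19.0
eef_pos: [0.5438, -0.3151, 0.0914]
ee_rot: [[0.299, 0.954, -0.001], [0.954, -0.299, 0.001], [0.0, -0.001, -1.0]]
wrist_force: [0.7, -1.0, -2.6]
gripper_width: 0.0587
grasp_force: 44.1
```

Call:
apply_moves --pt "0 0 0.001 0" --pt "0 0 0.002 0" --pt "0 0 0.002 0"

```text
time: 19.3
eef_pos: [0.5442, -0.3153, 0.0903]
ee_rot: [[0.299, 0.954, 0.0], [0.954, -0.299, -0.0], [0.0, 0.0, -1.0]]
wrist_force: [-0.7, -0.6, -1.9]
gripper_width: 0.0588
grasp_force: 44.1
```

Call:
apply_moves --pt "0 0 0.001 0" --pt "0 0 0.0015 0" --pt "0 0 0.0015 0"

```text
time: 19.6
eef_pos: [0.544, -0.3152, 0.0886]
ee_rot: [[0.299, 0.954, -0.0], [0.954, -0.299, 0.0], [0.0, -0.0, -1.0]]
wrist_force: [-1.3, -0.3, -2.7]
gripper_width: 0.0592
grasp_force: 44.1
```

Call:
apply_moves --pt "0 0 0.0005 0" --pt "0 0 0.001 0" --pt "0 0 0.001 0"

```text
time: 19.9
eef_pos: [0.5442, -0.3152, 0.0881]
ee_rot: [[0.299, 0.954, 0.0], [0.954, -0.299, -0.0], [-0.0, 0.0, -1.0]]
wrist_force: [-1.0, 1.2, 3.4]
gripper_width: 0.0592
grasp_force: 44.7
```

Seated. Release and rise.

Call:
apply_moves --pt "0 0 0 0" --pt "0 0 0 0" --pt "0 0 0 0" --pt "0 0 0 0" --pt "0 0 0 0" --pt "0 0 -0.02 0" --pt "0 0 -0.06 0" --pt "0 0 -0.1 0" --pt "0 0 -0.14 0" --pt "0 0 -0.18 0" --pt "0 0 -0.22 0" --pt "0 0 -0.22 0" --claw 1

```text
time: 21.1
eef_pos: [0.5454, -0.316, 0.3135]
ee_rot: [[0.299, 0.954, 0.007], [0.954, -0.299, -0.004], [-0.002, 0.008, -1.0]]
wrist_force: [0.4, -0.9, -0.5]
gripper_width: 0.0853
grasp_force: 0.0
```

```bash
python3 - <<'E'
from h import *
np.set_printoptions(precision=4,suppress=True)
s=snap('wrist','w9.png');d=snap('side')
o=np.zeros((500,800,3),np.uint8)
c=proj(s,[.5437,-.315,.15]).astype(int);print(c,proj(s,[.5437,-.315,.008]),proj(s,[.6105,-.3357,.008]),'tip exp',proj(s,[.5437+.0258,-.315-.008,.141]))
a=s['pixels'][c[1]-90:c[1]+90,c[0]-70:c[0]+90];o[:450,:400]=cv2.resize(a,(400,450),interpolation=cv2.INTER_CUBIC)
o[:,400:]=cv2.resize(d['pixels'][90:215,300:400],(400,500),interpolation=cv2.INTER_CUBIC)
cv2.imwrite('pics/c9.png',o)
E
```

```text
[312 178] [312.2352 152.9384] [367.4971 152.6751] tip exp [342.1035 176.0888]
```

View pics/c9.png

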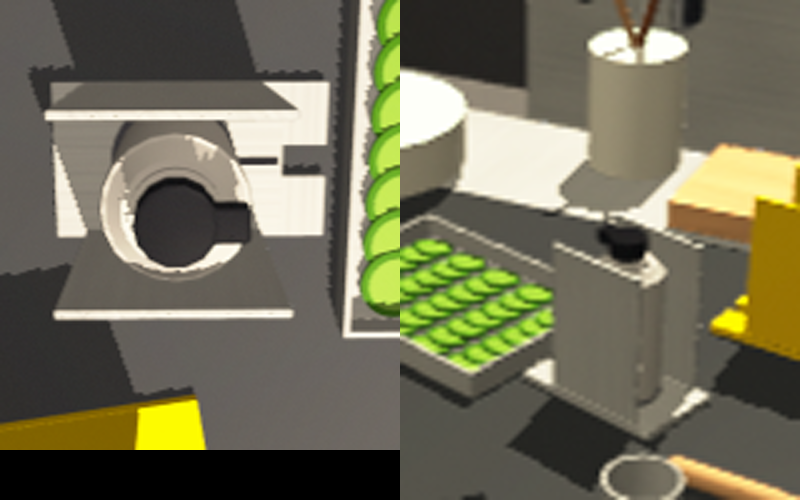

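The mister stands upright on the seat. Its head is within about 1 mm of the midpoint between the cheek tops, and the beak runs parallel to the notch line, pointing at the tray. The gripper is clear, so I'm handing in.

```bash
python3 -c "
from cell import arm
print(arm.job_done())"
```

```text
the job is handed in; nothing more can be done
None
```

Job handed in at about 21 s: the mister was stood free on the counter and re-gripped, and now stands upright in the steel stand, about 1 mm off centre, with its nozzle facing the notch; I saw nothing else disturbed, though its beak started along the rack's −x, not +y as described, so I went by the images.

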